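# Turn over the flag of the specimen cup

### The arm

A 7-joint arm with a two-finger parallel gripper is mounted at the origin on a cart in front of the work surface, level with it; the furniture and walls round the work are solid. World frame = base frame: x ahead of the robot, y to its left, z up, the work surface at z = 0. Lengths are in m, angles in rad, forces in N, time in s.
With the tool pointing down it reaches from about 0.425 to 0.925 m from the base axis. Payload 6.8 kg.
Tool frame: the origin (TCP) lies midway between the tips of the shut fingers; the grasp point (between the pads) lies r.tcp_to_grasp behind it (r.tcp_to_grasp is the distance from the TCP to the grasp point, in m); x points along the fingers, y is the direction in which the jaws open and shut, and the axes are right-handed (so a half turn about x gives the same grasp; the last joint's range is limited). The gripper opens to 85 mm and grips with 20 to 120 N. Pads are 22 mm wide; open, the fingers measure 114 mm over their backs; the gripper's body (76 mm by 85 mm) begins 54 mm behind the grasp point. The pads swing forward as they close: fully open they stand 13 mm farther back than shut.
Start: joints at [-1.457, 0.477, 0.022, 1.555, -0.011, 1.109, -0.083], TCP at [0.148, 0.658, 0.231] pointing down, gripper open.
Joint ranges: [-2.96, 2.96], [-0.34, 2.1], [-1.41, 1.46], [0.24, 2.44], [-1.37, 4.51], [0.17, 1.92], [-2.96, 2.96]. Speed limits (rad/s): [2.39, 2.39, 3.14, 3.14, 3.14, 3.14, 3.14].

### API

Orientations are given as a rotation vector (axis times angle).
In Python, from bench import r, grab_frame, search_frame, cut_out, pinpoint gives the robot as it stands. The module is installed in compiled form; this text tells all that it offers.
- The arm moves only by the tool apply_moves, never from a script. Its argument "commands" is a list of rows, each a list of 7 numbers: the finger opening in mm, from 0 to 85.4, then the shift along the tool's x, y, z in mm, then the turn, a rotation vector about the tool's x, y, z in rad. A call has 1 to 20 rows; each row is the pose to reach, as a shift and turn from the pose commanded when the call began, along the tool's axes at that moment; what a row does not reach only later rows make up. A row lasts 1/10 s, in which the tool goes at most 50 mm and 8.59 degrees, less where a joint would pass 70% of its speed; a pose out of reach is approached as far as the arm can. A call with a gripper value outside its range is refused whole. The fingers move at their own pace and stop on an object; "force" is the grip in N (left out, the last holds). Time passes only in rows, so rows that repeat a pose let the fingers close. It gives the time, the measured TCP pose, the force and the opening at its end, in the units of the state.
- r.get_obs(): the state, without advancing time (a new reading comes with each control period).
- grab_frame(name): name is "scene" or "top" or "wrist"; returns a dict with "pixels" (420x560x3 uint8, red, green, blue), "mtx" (3x3 intrinsics, pixels), "distortion" ([k1, k2, p1, p2, k3] as OpenCV has them; the pictures are not rectified), "position" and "rotation" of the camera in the world; the wrist camera has in their place "T_tool_cam" (4x4, takes a point from camera to tool coordinates, whose origin is the TCP and whose axes are the tool frame's). Camera axes: x right, y down, z forward; pixel columns grow to the right and rows downward; lengths in m; the calibration is good to about 2 mm. A picture is of the moment at which its call begins: read the wrist's pose just before it. There is no depth.
- r.hand_in(): hands the job in, once; it reports no verdict.
Trained networks look in the newest picture that a camera, given by its name, has taken for a name from the list of things; names that differ only in an ending like _2 or _b are one class to them, and where a whole thing is asked for, a point or a joint stands for the part that bears it (a point fixed in the world has none). Each returns a list of dicts, best first, with "confidence" (0 to 1); they miss things now and then, are a little off and sometimes report something else, mostly with a low value. They report only what shows in the picture. A call takes as long as a camera call. They do not tell look-alikes from the thing itself.
- search_frame(label, camera): "point" ([column, row] as shares, 0 to 1, of the picture: columns of its width, rows of its height, amid what is visible of it).
- cut_out(label, camera): "pixels" (420x560 bool, what is visible of it) and "point" ([column, row] as shares, 0 to 1, of the picture: columns of its width, rows of its height, amid what is visible of it).
- pinpoint(label, camera): "point" ([column, row] as shares, 0 to 1, of the picture: columns of its width, rows of its height: a listed point, or the origin of a listed thing).
The state is a dict: "clock": time; "joints": joint angles; "qvel": joint speeds; "tau": joint torques, N m; "tcp_pos": TCP position; "orientation": TCP orientation; "contact_force": force on the tool from outside, world axes, zero at the start; "moment": the same for the moment, N m; "grip_width": finger opening in m.
Only numpy, scipy, OpenCV 4.12 (cv2) and the standard library are available. Lean on these libraries where they do the work, as an engineer would, in place of code of your own. Each camera call takes 0.05 s, during which the arm holds its last target.

### The job

Three hinged marker flags stand in a row on the sample station, each with one sample behind it. Push up the free edge of the flag in front of the wide specimen cup with the fingertips, and push it over its pivot, away from you, until it lies fully flat on the far side with its bar-marked face up. Leave the other two flags, the samples and the things lying about where they are; nothing is to be picked up.

Things in the scene. Friction and masses are not known exactly. Their poses are not given: they have to be found in the camera images.
- station: Fixed station: grey base plate, 10 mm thick, with a row of three aluminium forks along its y, one hinged flag in each; one sample stands behind each fork (station x about +125 mm, the fork's y). Origin on the worktop under the middle pivot; x points away from the robot, y left, z up; turned up to 0.2 rad. Plate: x -35 to +170 mm, y -165 to +165 mm.
- flag_left (a joint): Hinge of the left flag (station y 120 mm), rad. 0: level, pointing at the robot (station -x), ring-marked face up; grows as the free edge goes up and over; pi/2 upright; pi: level on the far side, bar-marked face up. Starts at 0.3 to 0.55, left part-raised; stops at 0 and pi. Stiff: the flag stays at any angle where it is left; about 1 N at the free edge turns it. Smooth (friction 0.3).
- pivot_left (a point): Middle of the left flag's hinge line, 105 mm above the worktop, fixed; axes as the station's. Flag: white plate, 58 mm from hinge line to free edge, 60 mm wide, 6 mm thick, centred on the hinge line. Fork uprights: 83 mm over their outsides, 13 mm either side of and above the hinge line. Beyond them the flag overhangs freely, open below down to the plate (z 10 mm) or worktop.
- edge_left (a point): Middle of the free edge of the left flag (half-way through its thickness), 58 mm from the hinge line; moves with the flag.
- flag_middle (a joint): Hinge of the middle flag (station y 0 mm), rad. 0: level, pointing at the robot (station -x), ring-marked face up; grows as the free edge goes up and over; pi/2 upright; pi: level on the far side, bar-marked face up. Starts at 0.3 to 0.55, left part-raised; stops at 0 and pi. Stiff: the flag stays at any angle where it is left; about 1 N at the free edge turns it. Smooth (friction 0.3).
- pivot_middle (a point): Middle of the middle flag's hinge line, 105 mm above the worktop, fixed; axes as the station's. Flag: white plate, 58 mm from hinge line to free edge, 60 mm wide, 6 mm thick, centred on the hinge line. Fork uprights: 83 mm over their outsides, 13 mm either side of and above the hinge line. Beyond them the flag overhangs freely, open below down to the plate (z 10 mm) or worktop.
- edge_middle (a point): Middle of the free edge of the middle flag (half-way through its thickness), 58 mm from the hinge line; moves with the flag.
- flag_right (a joint): Hinge of the right flag (station y -120 mm), rad. 0: level, pointing at the robot (station -x), ring-marked face up; grows as the free edge goes up and over; pi/2 upright; pi: level on the far side, bar-marked face up. Starts at 0.3 to 0.55, left part-raised; stops at 0 and pi. Stiff: the flag stays at any angle where it is left; about 1 N at the free edge turns it. Smooth (friction 0.3).
- pivot_right (a point): Middle of the right flag's hinge line, 105 mm above the worktop, fixed; axes as the station's. Flag: white plate, 58 mm from hinge line to free edge, 60 mm wide, 6 mm thick, centred on the hinge line. Fork uprights: 83 mm over their outsides, 13 mm either side of and above the hinge line. Beyond them the flag overhangs freely, open below down to the plate (z 10 mm) or worktop.
- edge_right (a point): Middle of the free edge of the right flag (half-way through its thickness), 58 mm from the hinge line; moves with the flag.
- cup_centre (a point): Centre (half-way up) of the specimen cup: clear-white round cup with a wide white ribbed lid, 63 mm across, 72 mm high, loose, standing on one of the station's three places. The flag with the same station y as the cup is the one to turn.
- oil_bottle_centre (a point): Centre of the small brown bottle with a black cap, 26 mm across, 60 mm high, loose, on another place of the station.
- dish_centre (a point): Centre of the flat round lidded dish, 60 mm across, 14 mm high, loose, on the remaining place of the station.
- prep_pad_centre (a point): Small flat sachet 50 x 50 x 7 mm, lying loose in front of the station; bystander.
- pen_centre (a point): Slim pen 145 mm long, 9 mm high, lying loose in front of the station; bystander.
- tweezers_centre (a point): Tweezers 117 mm long, 11 mm high, lying loose at the right; bystander.
There are look-alikes about, which are no part of the job. Of the things like the part that bears cup_centre, leave any that is yellow; of the rest the larger one is meant.

How it is judged:
By the outcome, as a careful person would: the job done as asked, in the order asked, and still so for the second after the job is handed in, with the robot touching nothing.
It also fails if it takes over 38 s, if anything falls off the work surface, if the arm or the gripper's body presses on something with over 40 N, if the wrist force passes 120 N, or if a joint passes its speed limit or range.

## Working session

There is one attempt and no reset: what is moved stays moved. The work goes in short steps, Python scripts to look and compute and a tool call to move; the robot and the scene stay as the last step left them, time stands still between calls to the robot, and variables do not carry over. Pictures are saved under pics/ and viewed, and the job is handed in when it is done.

Besides the shell and the picture viewer there is one more tool, called after "Emit:" in YAML: its name, and indented under it one key for each argument. apply_moves: Moves the arm, as the interface text tells. Its arguments: {"type":"object","properties":{"commands":{"type":"array"},"force":{"type":"number"}},"required":["commands"]}

```bash
mkdir -p pics; ls
cat > h.py <<'E'
import numpy as np, cv2
from bench import r, grab_frame, search_frame, cut_out, pinpoint
from scipy.spatial.transform import Rotation as R
def ray(f,pt,pose=None):
    K=np.array(f['mtx'],float);d=np.array(f['distortion'],float)
    px=np.array([[[pt[0],pt[1]]]],float)
    u=cv2.undistortPoints(px,K,d)[0,0]
    v=np.array([u[0],u[1],1.])
    Rm=np.array(f['rotation'],float)
    if Rm.shape!=(3,3): Rm=R.from_rotvec(Rm).as_matrix()
    return np.array(f['position'],float),Rm@v
def at_z(f,pt,z):
    o,v=ray(f,pt); return o+v*(z-o[2])/v[2]
def tri(rays):
    A=np.zeros((3,3));b=np.zeros(3)
    for o,v in rays:
        v=v/np.linalg.norm(v);P=np.eye(3)-np.outer(v,v);A+=P;b+=P@o
    x=np.linalg.solve(A,b)
    return x,[np.linalg.norm(np.cross(x-o,v/np.linalg.norm(v))) for o,v in rays]
def proj(f,p):
    Rm=np.array(f['rotation'],float)
    if Rm.shape!=(3,3): Rm=R.from_rotvec(Rm).as_matrix()
    c=Rm.T@(np.array(p)-np.array(f['position']))
    return cv2.projectPoints(c.reshape(1,1,3),np.zeros(3),np.zeros(3),np.array(f['mtx'],float),np.array(f['distortion'],float))[0][0,0]
E
python3 - <<'E'
from h import *
print(r.get_obs(), r.tcp_to_grasp)
for n in ['scene','top','wrist']:
    f=grab_frame(n); cv2.imwrite(f'pics/{n}0.png',f['pixels'][:,:,::-1])
    print({k:v for k,v in f.items() if k!='pixels'})
    for l in ['pivot_left','pivot_middle','pivot_right','edge_left','edge_middle','edge_right','cup_centre','oil_bottle_centre','dish_centre','station']:
        print(n,l,[(round(d['confidence'],2),np.round(np.array(d['point'])*[560,420],1)) for d in pinpoint(l,n)])
E
```

```text
pics
{'clock': 0.0, 'joints': array([-1.45711822,  0.47779031,  0.02234933,  1.55644224, -0.01149832,
        1.10927721, -0.08310103]), 'qvel': array([-0.00089179,  0.00048679, -0.00156076, -0.00079641,  0.0013704 ,
        0.00148689, -0.00085284]), 'tau': array([-2.09317623e-04, -5.96438742e+01,  1.60765104e+00, -2.81200022e+01,
        1.23702458e-02,  9.25536908e-03, -2.65579292e-07]), 'tcp_pos': array([0.14836836, 0.65789784, 0.23033634]), 'orientation': array([ 0.17270445,  1.56383417, -0.17551743]), 'contact_force': array([ 0.10059797, -0.17340849,  0.12821369]), 'moment': array([ 0.01563134,  0.04085031, -0.01337652]), 'grip_width': 0.08518014819169381} 0.0187
{'mtx': array([[383.2845859 ,   0.        , 284.9378219 ],
       [  0.        , 383.2845859 , 209.29214813],
       [  0.        ,   0.        ,   1.        ]]), 'distortion': array([0.01160705, 0.        , 0.        , 0.        , 0.        ]), 'position': array([-0.05826504, -0.48491014,  0.83065684]), 'rotation': array([-2.13104787,  1.20011478, -0.47304838])}
scene pivot_left [(0.82, array([214.3, 176.1]))]
scene p
[... 1773 characters left out ...]
   [  0.        ,   0.        ,   1.        ]]), 'distortion': array([-0.04068018,  0.        ,  0.        ,  0.        ,  0.        ]), 'T_tool_cam': array([[ 4.15929896e-04, -2.90776229e-01,  9.56790997e-01,
        -1.43333188e-01],
       [ 9.99999898e-01,  2.89124248e-04, -3.46846278e-04,
        -5.15477945e-05],
       [-1.75776825e-04,  9.56791044e-01,  2.90776319e-01,
        -7.35077599e-02],
       [ 0.00000000e+00,  0.00000000e+00,  0.00000000e+00,
         1.00000000e+00]])}
wrist pivot_left []
wrist pivot_middle []
wrist pivot_right []
wrist edge_left []
wrist edge_middle []
wrist edge_right []
wrist cup_centre []
wrist oil_bottle_centre []
wrist dish_centre []
wrist station []
```

View pics/scene0.png

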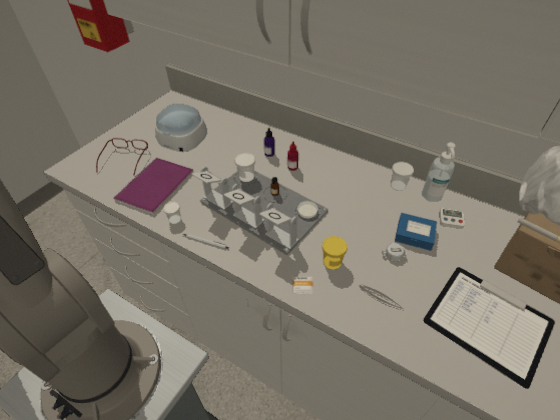

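View pics/top0.png

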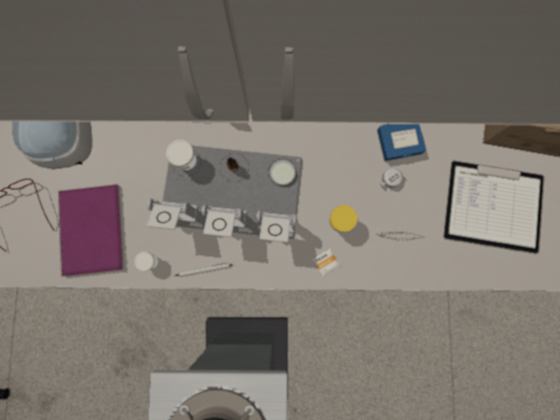

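The scene picture shows the three flags at about (207,180), (240,200) and (277,220). The cup with the ribbed white lid stands behind the left flag at about (245,165), the brown bottle behind the middle and the dish behind the right. In the top picture the cup is at (182,155), the yellow one is off the station at (343,219), and a small white one is at (146,261). I'll measure these next.

```bash
cat > m.py <<'E'
from h import *
fs={n:grab_frame(n) for n in ['scene','top']}
def rep(l,n,i=0): return np.array(pinpoint(l,n)[i]['point'])*[560,420]
P={}
for s in ['left','middle','right']:
  for k in ['pivot','edge']:
    l=f'{k}_{s}'
    try:
      x,e=tri([ray(fs[n],rep(l,n)) for n in fs]); P[l]=x
      print(l,np.round(x,4),np.round(e,4), 'scene/top at z.105', [np.round(at_z(fs[n],rep(l,n),.105)[:2],4) for n in fs])
    except Exception as ex: print(l,ex)
E
cat > m1.py <<'E'
from m import *
for a,b in [((243.6,167.8),(182.7,158.2)),((333.9,259.3),(341.2,219.1)),((173.4,214.5),(148.7,262.5)),((279.3,185.2),(230.6,163.1)),((307.4,207.7),(280.6,172.4))]:
    x,e=tri([ray(fs['scene'],a),ray(fs['top'],b)]); print(np.round(x,4),np.round(e,4))
# plate corners in top
print('work edge', at_z(fs['top'],(280,290),0), at_z(fs['top'],(280,123),0))
for l in ['cup_centre','flag_left']:
  for n in fs:
    for d in cut_out(l,n):
      ys,xs=np.nonzero(d['pixels']); print(l,n,round(d['confidence'],2),xs.min(),xs.max(),ys.min(),ys.max(),len(xs))
for n in fs:
  c={'scene':(150,120,200,150),'top':(120,120,200,150)}[n]
  im=fs[n]['pixels'][c[1]:c[1]+c[3],c[0]:c[0]+c[2],::-1]
  cv2.imwrite(f'pics/{n}_z.png',cv2.resize(im,None,fx=4,fy=4,interpolation=cv2.INTER_CUBIC))
E
python3 m1.py
```

```text
pivot_left list index out of range
edge_left [0.4823 0.1116 0.1284] [0.0005 0.0005] scene/top at z.105 [array([0.5001, 0.132 ]), array([0.4848, 0.1183])]
pivot_middle [ 0.5187 -0.0137  0.1038] [0.0003 0.0003] scene/top at z.105 [array([ 0.5179, -0.0148]), array([ 0.5183, -0.0137])]
edge_middle [ 0.4671 -0.0031  0.1154] [0.0023 0.0023] scene/top at z.105 [array([0.4759, 0.0019]), array([4.664e-01, 4.000e-04])]
pivot_right [ 0.5107 -0.1325  0.0854] [0.0031 0.0031] scene/top at z.105 [array([ 0.4976, -0.1442]), array([ 0.5065, -0.1302])]
edge_right [ 0.4517 -0.1351  0.1352] [0.0006 0.0006] scene/top at z.105 [array([ 0.4743, -0.1204]), array([ 0.4531, -0.1344])]
[0.6502 0.0924 0.0497] [0.0018 0.0018]
[ 0.5122 -0.2899  0.0083] [0.0009 0.0009]
[0.405  0.1675 0.0222] [0.0002 0.0002]
[ 0.6481 -0.0279  0.0353] [0.0076 0.0076]
[ 0.6261 -0.144   0.0208] [0.0019 0.0019]
work edge [ 0.34202349 -0.14289915  0.        ] [ 0.7584303  -0.14016412  0.        ]
cup_centre scene 0.96 322 346 237 269 633
cup_centre scene 0.81 163 179 202 222 282
cup_centre scene 0.72 234 254 153 181 474
cup_centre top 0.83 166 195 140 169 684
cup_centre top 0.81 135 157 252 271 358
cup_centre top 0.68 329 356 205 231 618
cup_centre top 0.32 260 290 216 241 673
flag_left scene 0.69 193 219 171 183 210
flag_left top 0.93 147 181 203 227 649
```

View pics/scene_z.png

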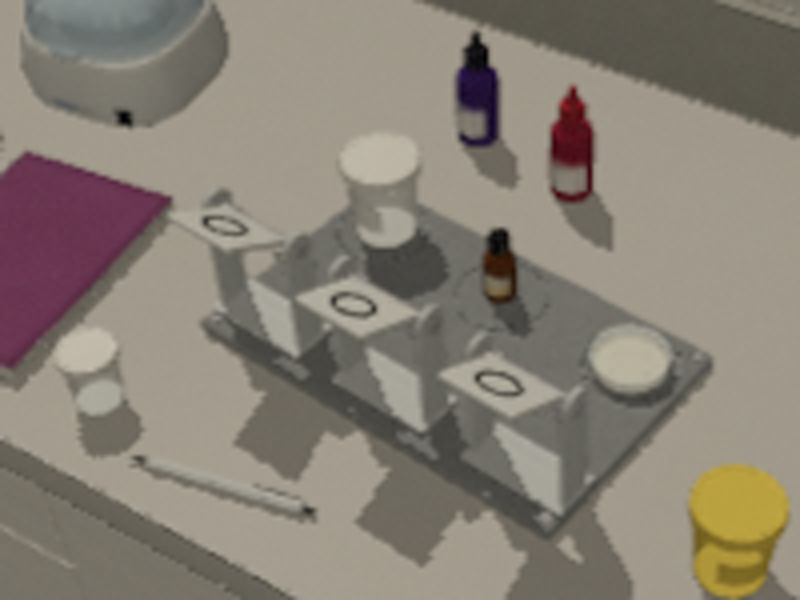

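View pics/top_z.png

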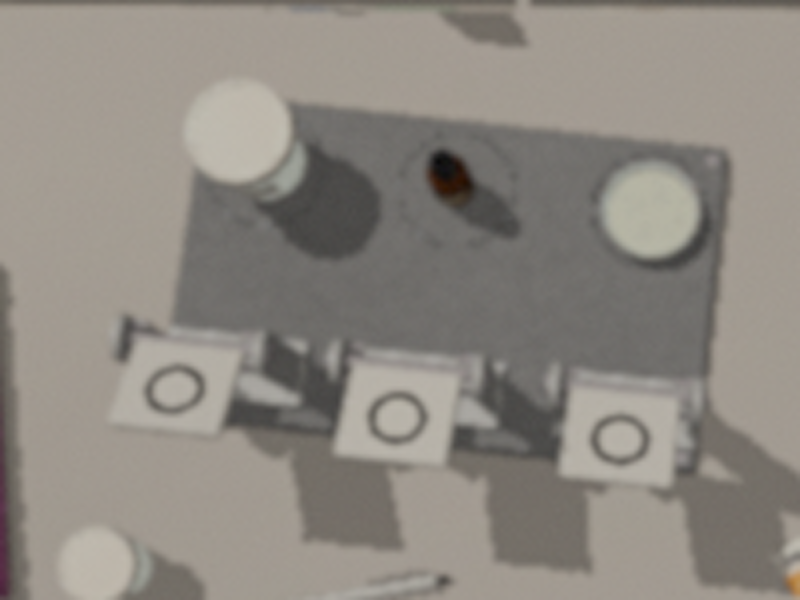

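```bash
cat > fit.py <<'E'
from h import *
from scipy.optimize import least_squares
fs={n:grab_frame(n) for n in ['scene','top']}
# hand-read plate corners (station coords, plate top z=.01)
obs=[('top',(301.75,157.5),(.17,-.165,.01)),('top',(293,237.8),(-.035,-.165,.01)),('scene',(327.5,210),(.17,-.165,.01)),('scene',(288,253),(-.035,-.165,.01)),('scene',(201.5,200.5),(-.035,.165,.01))]
fix=[]
for s,y in [('left',.12),('middle',0),('right',-.12)]:
  for n in fs:
    for d in pinpoint('pivot_'+s,n)[:1]: fix.append((n,np.array(d['point'])*[560,420],(0,y,.105)))
ed=[]
for i,(s,y) in enumerate([('left',.12),('middle',0),('right',-.12)]):
  for n in fs:
    for d in pinpoint('edge_'+s,n)[:1]: ed.append((n,np.array(d['point'])*[560,420],i,y))
def w(p,q): c,s=np.cos(p[2]),np.sin(p[2]); return np.array([p[0]+c*q[0]-s*q[1],p[1]+s*q[0]+c*q[1],q[2]])
def res(p):
  o=[proj(fs[n],w(p,q))-px for n,px,q in obs+fix]
  o+=[proj(fs[n],w(p,(-.058*np.cos(p[3+i]),y,.105+.058*np.sin(p[3+i]))))-px for n,px,i,y in ed]
  return np.concatenate(o)
s=least_squares(res,[.52,-.01,-.1,.4,.4,.4],loss='soft_l1',f_scale=1.5)
p=s.x; print(np.round(p,4)); print(np.round(res(p).reshape(-1,2),1))
np.save('st.npy',p)
print('pivot_left',w(p,(0,.12,.105)),'cup place',w(p,(.125,.12,.046)))
o=r.get_obs(); print(np.round(R.from_rotvec(o['orientation']).as_matrix(),3),o['clock'])
E
python3 fit.py
```

```text
[ 0.5167 -0.0155 -0.1011  0.4583  0.1986  0.4222]
[[ 0.8 -1.3]
 [ 1.1  0.5]
 [ 2.  -2.1]
 [-0.3  0. ]
 [-2.  -1.1]
 [-2.2  2.5]
 [ 0.6  0.1]
 [ 3.5  0.1]
 [ 0.6 -1.7]
 [-0.3 -5.7]
 [-1.9  1.7]
 [ 2.4  0.4]
 [-0.9  0.1]
 [ 0.6 -0.9]
 [ 4.5  2.9]
 [-3.8 -0.9]
 [-1.3  0.7]]
pivot_left [0.52886277 0.10393518 0.105     ] cup place [0.65322388 0.09131321 0.046     ]
[[ 0.     0.22   0.975]
 [-0.     0.975 -0.22 ]
 [-1.    -0.     0.   ]] 3.7
```

```bash
cat > plan.py <<'E'
from h import *
p=np.load('st.npy'); c,s=np.cos(p[2]),np.sin(p[2])
Rs=np.array([[c,-s,0],[s,c,0],[0,0,1]]); P0=np.array([p[0],p[1],0])+Rs@[0,.12,0]
def Rt(al): # tool in world
    a=np.radians(al); 
    x=Rs@[0,-np.sin(a),-np.cos(a)]; z=Rs@[1,0,0]; return np.stack([x,np.cross(z,x),z],1)
def row(l,al,o):  # local mm relative to pivot foot
    R0=R.from_rotvec(o['orientation']).as_matrix()
    t=P0+Rs@(np.array(l)/1000)
    d=R0.T@(t-o['tcp_pos'])*1000; rv=R.from_matrix(R0.T@Rt(al)).as_rotvec()
    return np.round(d,1),np.round(rv,3)
def where(o):
    R0=R.from_rotvec(o['orientation']).as_matrix()
    return np.round(Rs.T@(o['tcp_pos']-P0)*1000,1), np.round(R.from_matrix(Rt(0).T@R0).as_rotvec(degrees=True),1)
E
python3 - <<'E'
from plan import *
o=r.get_obs(); print(where(o)); print(row((-45,100,180),45,o))
E
```

```text
(array([-434.4,  513.3,  231.3]), array([ 6.9, -0. , -0. ]))
(array([  51.3, -363.4,  436.3]), array([-0.114, -0.047, -0.784]))
```

Emit:
apply_moves:
  commands:
    - [0,20,-180,218,-0.06,-0.02,-0.4]
    - [0,20,-180,218,-0.06,-0.02,-0.4]
    - [0,20,-180,218,-0.06,-0.02,-0.4]
    - [0,20,-180,218,-0.06,-0.02,-0.4]
    - [0,20,-180,218,-0.06,-0.02,-0.4]
    - [0,20,-180,218,-0.06,-0.02,-0.4]
    - [0,20,-180,218,-0.06,-0.02,-0.4]
    - [0,51,-363,436,-0.114,-0.047,-0.784]
    - [0,51,-363,436,-0.114,-0.047,-0.784]
    - [0,51,-363,436,-0.114,-0.047,-0.784]
    - [0,51,-363,436,-0.114,-0.047,-0.784]
    - [0,51,-363,436,-0.114,-0.047,-0.784]
    - [0,51,-363,436,-0.114,-0.047,-0.784]
    - [0,51,-363,436,-0.114,-0.047,-0.784]
    - [0,51,-363,436,-0.114,-0.047,-0.784]
    - [0,51,-363,436,-0.114,-0.047,-0.784]

```text
clock: 5.3
tcp_pos: [0.4933, 0.2105, 0.18]
orientation: [-0.541, 1.521, -0.689]
contact_force: [-0.8, 1.0, -0.5]
grip_width: -0.0
```

Run:
```python
from plan import *
o=r.get_obs(); print(where(o),np.round(o['joints'],2)); print(row((-45,12,70),45,o))
for n in ['wrist','scene']:
    f=grab_frame(n); im=f['pixels'][:,:,::-1]
    if n=='scene': im=cv2.resize(im[120:270,130:330],None,fx=4,fy=4,interpolation=cv2.INTER_CUBIC)
    cv2.imwrite(f'pics/{n}1.png',im)
```

```text
(array([-46.2, 102.5, 180. ]), array([ -0.1,   0. , -44.9])) [-0.96  0.64  0.23  1.67  0.36  1.46  0.58]
(array([141.8,  13.5,   1.1]), array([ 0.002,  0.001, -0.002]))
```

View pics/wrist1.png

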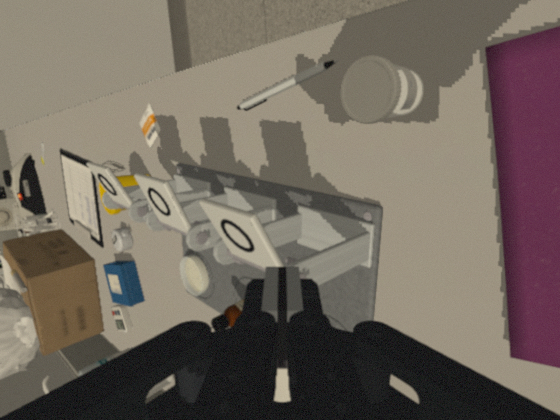

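View pics/scene1.png

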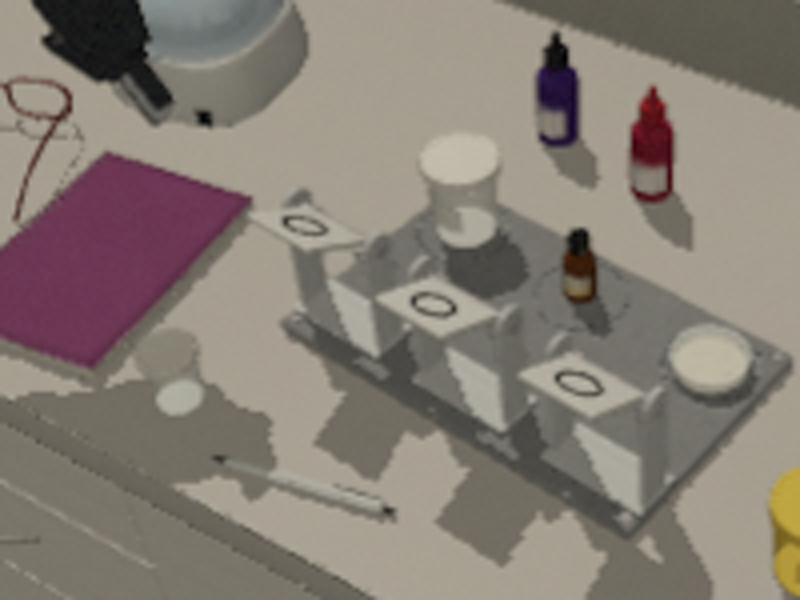

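The wrist picture shows the closed fingertips at about (280,270), just beside the left flag, whose ring is at (237,235). In the scene picture the gripper is at upper left and nothing has been disturbed. Next I'll overlay the flag model to check the pivot and angle.

```bash
cat > ov.py <<'E'
from plan import *
def wristpose(f,o):
    T=np.eye(4);T[:3,:3]=R.from_rotvec(o['orientation']).as_matrix();T[:3,3]=o['tcp_pos'];T=T@f['T_tool_cam']
    f['position']=T[:3,3];f['rotation']=T[:3,:3]
def flagpts(th,off=(0,0,0)):
    q=[]
    for rr,y in [(0,.03),(.058,.03),(.058,-.03),(0,-.03)]:
        q.append(P0+Rs@(np.array([-rr*np.cos(th),y,.105+rr*np.sin(th)])+off))
    return q
def draw(f,ths,sc=1,c0=(0,0)):
    im=cv2.resize(f['pixels'][:,:,::-1].copy(),None,fx=sc,fy=sc,interpolation=cv2.INTER_CUBIC)
    for th,col in ths:
        pts=np.array([proj(f,q) for q in flagpts(th)]); cv2.polylines(im,[np.round(pts*sc).astype(int)],True,col,1)
    pl=np.array([proj(f,P0+Rs@np.array([x,y-.12,.01])) for x,y in [(-.035,-.165),(-.035,.165),(.17,.165),(.17,-.165)]])
    cv2.polylines(im,[np.round(pl*sc).astype(int)],True,(255,255,0),1)
    return im
E
python3 - <<'E'
from ov import *
o=r.get_obs(); ims=[]
for n,(x,y,w,h) in {'wrist':(150,130,200,150),'top':(120,130,200,150),'scene':(150,130,200,150)}.items():
    f=grab_frame(n)
    if n=='wrist': wristpose(f,o)
    im=draw(f,[(.458,(0,0,255)),(.35,(0,255,0))],4)
    cv2.imwrite(f'pics/ov_{n}.png',im[y*4:(y+h)*4,x*4:(x+w)*4])
print(o['clock'])
E
```

```text
5.4
```

View pics/ov_wrist.png

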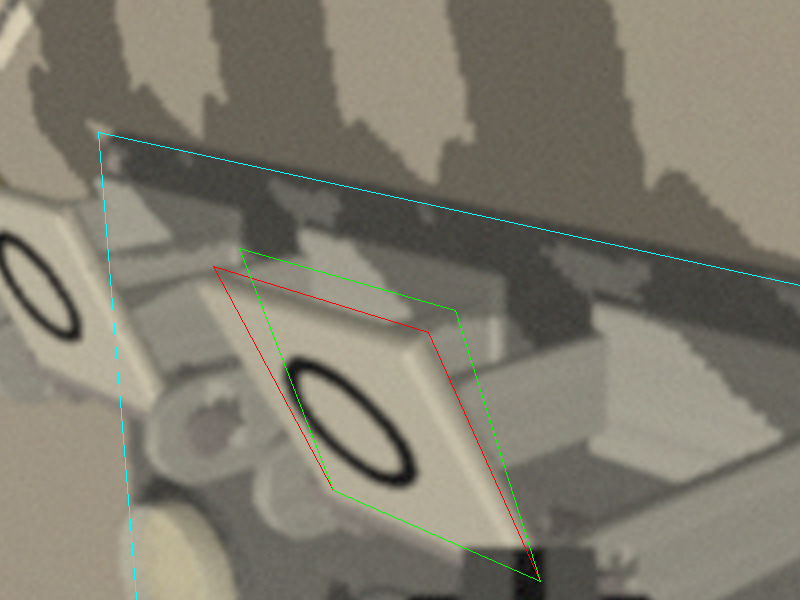

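View pics/ov_top.png

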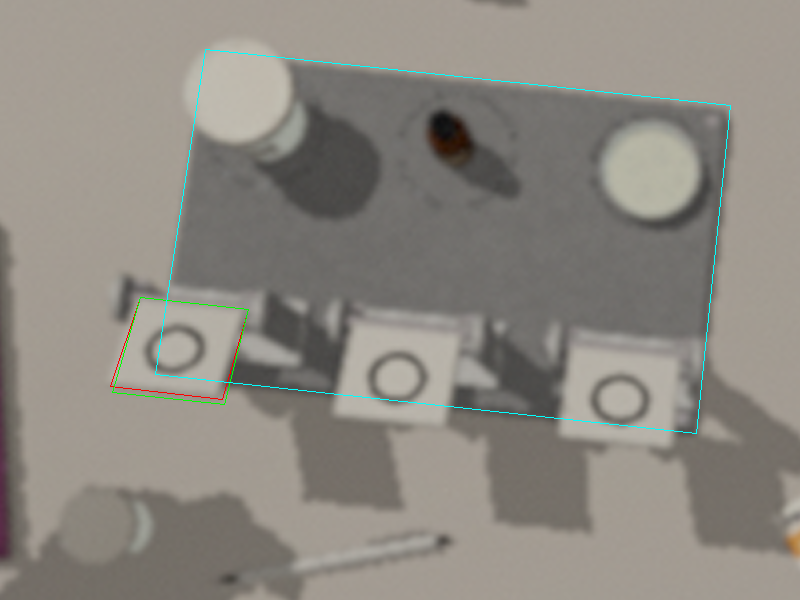

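View pics/ov_scene.png

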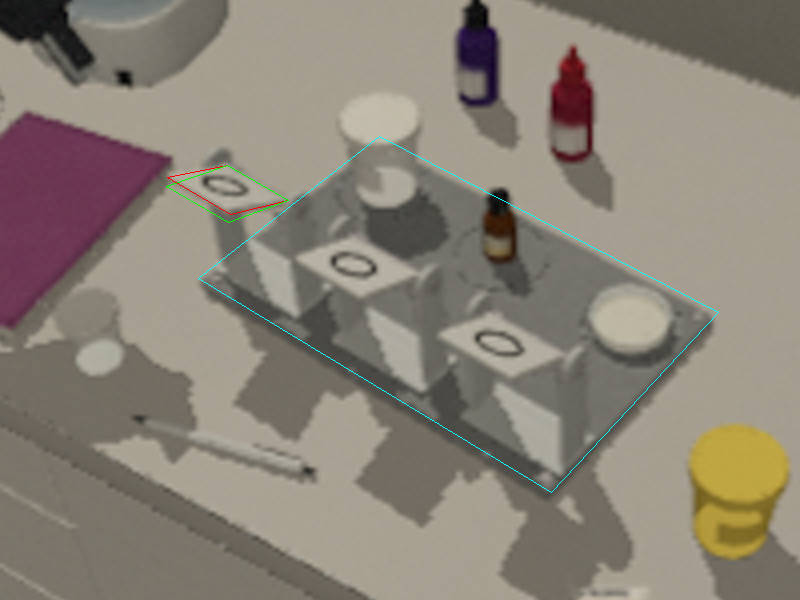

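The flag model fits at about 0.46–0.5 rad, within roughly 3 mm, so I'll put the fingertips in under the flag.

Emit:
apply_moves:
  commands:
    - [0,0,14,0,0,0,0]
    - [0,40,14,0,0,0,0]
    - [0,75,14,0,0,0,0]
    - [0,100,14,0,0,0,0]
    - [0,120,14,0,0,0,0]
    - [0,135,14,0,0,0,0]
    - [0,142,14,0,0,0,0]
    - [0,142,14,0,0,0,0]

```text
clock: 6.35
tcp_pos: [0.4858, 0.1285, 0.0668]
orientation: [-0.536, 1.519, -0.674]
contact_force: [1.0, 21.4, -0.2]
grip_width: -0.0
```

```bash
cat > look.py <<'E'
import sys
from ov import *
o=r.get_obs(); print(o['clock'],where(o),'F',np.round(o['contact_force'],1),np.round(o['joints'],2))
tag=sys.argv[1]; ims=[]
for n,(x,y,w,h) in {'top':(110,120,140,120),'scene':(140,110,140,120)}.items():
    f=grab_frame(n); im=f['pixels'][y:y+h,x:x+w,::-1]
    ims.append(cv2.resize(im,(399,342),interpolation=cv2.INTER_CUBIC))
cv2.imwrite(f'pics/{tag}.png',np.hstack(ims))
for a in sys.argv[2:]:
    l=[float(v) for v in a.split(',')]; print(l,*row(l[:3],l[3],o))
E
python3 look.py in1 " -46,12,90,45"
```

```text
6.35 (array([-45.3,  20.1,  66.8]), array([ -0.5,  -0.2, -44.1])) F [ 1.  21.4 -0.2] [-0.88  0.73  0.23  1.86  0.41  1.17  0.53]
[-46.0, 12.0, 90.0, 45.0] [-11.  -21.9  -0.8] [ 0.006  0.007 -0.015]
```

View pics/in1.png

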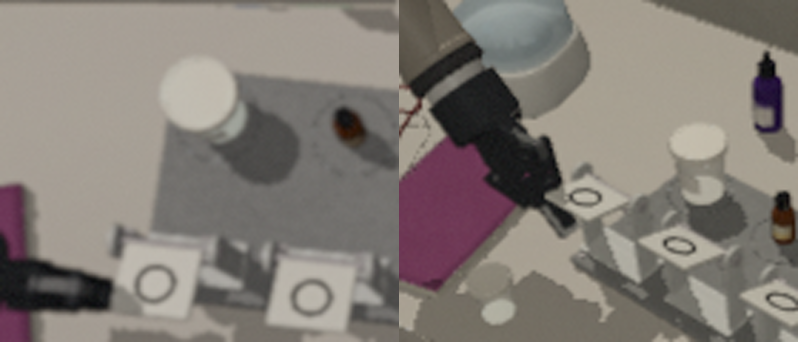

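There is 21 N along y: the gripper's knuckle is touching the side of the flag. The picture shows the flag unmoved, so I'll back off and come in flatter, at about 68° of tilt.

Run:
```python
from plan import *
o=r.get_obs()
for l,a in [((-47,60,107),45),((-47,68,105),68),((-47,20,85),68),((-47,8,80),68)]: print(l,a,*row(l,a,o))
```

```text
(-47, 60, 107) 45 [-56.1   1.   -2.1] [ 0.005  0.008 -0.015]
(-47, 68, 105) 68 [-60.2   8.1  -2. ] [ 0.003  0.009 -0.417]
(-47, 20, 85) 68 [-12.5 -12.4  -2.5] [ 0.003  0.009 -0.417]
(-47, 8, 80) 68 [ -0.5 -17.6  -2.6] [ 0.003  0.009 -0.417]
```

Emit:
apply_moves:
  commands:
    - [0,-30,0,0,0,0,0]
    - [0,-60,4,-1,0,0,-0.1]
    - [0,-62,6,-2,0,0,-0.25]
    - [0,-62,8,-2,0,0,-0.4]
    - [0,-62,8,-2,0,0,-0.4]
    - [0,-62,8,-2,0,0,-0.4]

```text
clock: 7.05
tcp_pos: [0.4875, 0.1681, 0.1068]
orientation: [-0.858, 1.425, -0.996]
contact_force: [0.3, 0.1, 0.4]
grip_width: 0.0004
```

```bash
python3 look.py in2 " -47,40,93,68" " -47,20,85,68" " -47,8,80,68"
```

```text
7.05 (array([-47.6,  59.6, 106.8]), array([ -0.1,   0. , -67.9])) F [0.3 0.1 0.4] [-1.02  0.94  0.28  1.64  0.46  1.57  0.5 ]
[-47.0, 40.0, 93.0, 68.0] [23.4  5.4  0.6] [ 0.001  0.    -0.002]
[-47.0, 20.0, 85.0, 68.0] [44.9  5.3  0.6] [ 0.001  0.    -0.002]
[-47.0, 8.0, 80.0, 68.0] [57.9  5.4  0.6] [ 0.001  0.    -0.002]
```

View pics/in2.png

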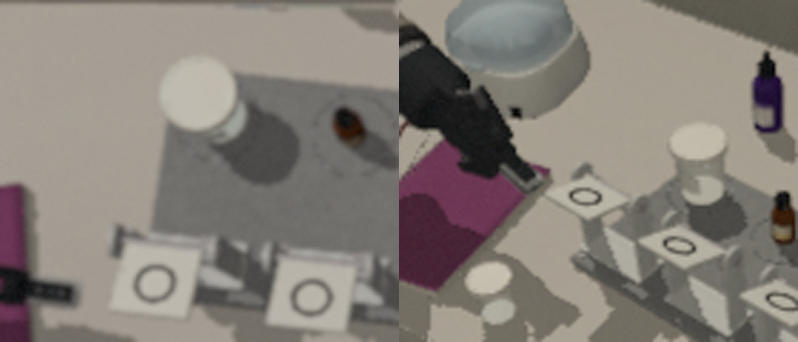

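The fingers now lie flatter and to the left of the flag, with the tip at about (72,293) in the left half. The flag is unmoved. I'll insert now.

Emit:
apply_moves:
  commands:
    - [0,0,5,0,0,0,0]
    - [0,20,6,0,0,0,0]
    - [0,38,6,0,0,0,0]
    - [0,50,6,0,0,0,0]
    - [0,56,6,0,0,0,0]
    - [0,56,6,0,0,0,0]

```text
clock: 7.75
tcp_pos: [0.4828, 0.1178, 0.082]
orientation: [-0.856, 1.425, -0.998]
contact_force: [-0.4, 0.5, 0.1]
grip_width: 0.0002
```

```bash
python3 look.py in3 " -46,10,90,68" " -46,10,100,68" " -40,10,115,68"  " -32,10,130,68" " -24,10,142,68"
```

```text
7.75 (array([-47.2,   9.2,  82. ]), array([  0.1,   0.1, -67.9])) F [-0.4  0.5  0.1] [-0.98  0.95  0.29  1.73  0.48  1.47  0.47]
[-46.0, 10.0, 90.0, 68.0] [-3.8 -7.1  1.2] [-0.001 -0.002 -0.003]
[-46.0, 10.0, 100.0, 68.0] [ -7.6 -16.4   1.2] [-0.001 -0.002 -0.003]
[-40.0, 10.0, 115.0, 68.0] [-13.2 -30.2   7.2] [-0.001 -0.002 -0.003]
[-32.0, 10.0, 130.0, 68.0] [-18.9 -44.1  15.2] [-0.001 -0.002 -0.003]
[-24.0, 10.0, 142.0, 68.0] [-23.4 -55.2  23.2] [-0.001 -0.002 -0.003]
```

View pics/in3.png

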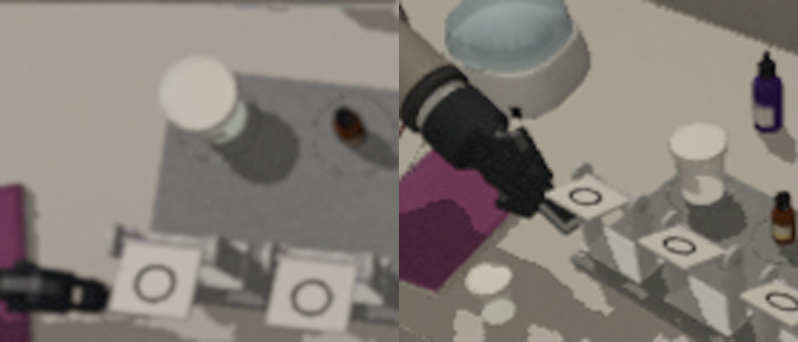

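The fingers are under the flag with no contact force. Next is the first part of the arc, up to about 1.3 rad.

Emit:
apply_moves:
  commands:
    - [0,-4,-10,0,0,0,0]
    - [0,-8,-19,0,0,0,0]
    - [0,-11,-27,3,0,0,0]
    - [0,-14,-36,7,0,0,0]
    - [0,-17,-42,12,0,0,0]
    - [0,-19,-47,19,0,0,0]
    - [0,-19,-47,19,0,0,0]

```text
clock: 8.55
tcp_pos: [0.5029, 0.116, 0.1332]
orientation: [-0.855, 1.424, -0.999]
contact_force: [-0.4, -0.7, -0.3]
grip_width: -0.0
```

```bash
python3 look.py a1 " -14,10,139,68" "-6,10,147,68" "0,10,151,68" "17,10,148,68"  "33,10,137,68"
```

```text
8.55 (array([-27. ,   9.4, 133.2]), array([  0.1,  -0. , -67.9])) F [-0.4 -0.7 -0.3] [-0.97  0.88  0.32  1.71  0.51  1.53  0.53]
[-14.0, 10.0, 139.0, 68.0] [-2.7 -5.1 13. ] [-0.002 -0.001 -0.002]
[-6.0, 10.0, 147.0, 68.0] [ -5.7 -12.5  21.1] [-0.002 -0.001 -0.002]
[0.0, 10.0, 151.0, 68.0] [ -7.2 -16.2  27.1] [-0.002 -0.001 -0.002]
[17.0, 10.0, 148.0, 68.0] [ -6.1 -13.4  44.1] [-0.002 -0.001 -0.002]
[33.0, 10.0, 137.0, 68.0] [-2.  -3.1 60. ] [-0.002 -0.001 -0.002]
```

View pics/a1.png

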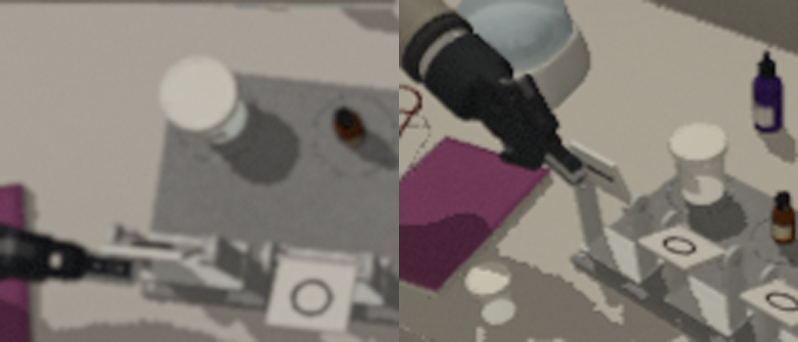

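The flag is now nearly upright, its free edge at about (600,165) in the right half, and nothing else has moved. Now over the top.

Emit:
apply_moves:
  commands:
    - [0,-3,-5,7,0,0,0]
    - [0,-4,-9,14,0,0,0]
    - [0,-6,-13,21,0,0,0]
    - [0,-7,-16,28,0,0,0]
    - [0,-7,-15,36,0,0,0]
    - [0,-6,-13,44,0,0,0]
    - [0,-4,-9,53,0,0,0]
    - [0,-2,-3,60,0,0,0]
    - [0,-2,-3,60,0,0,0]

```text
clock: 9.55
tcp_pos: [0.5621, 0.1105, 0.1347]
orientation: [-0.858, 1.425, -0.998]
contact_force: [0.2, -0.6, -0.1]
grip_width: -0.0004
```

```bash
python3 look.py a2 "38,10,130,68" "41,10,124,68" "42,10,120,68" "42,10,116,68"
```

```text
9.55 (array([ 32.4,   9.9, 134.7]), array([  0. ,   0.1, -67.9])) F [ 0.2 -0.6 -0.1] [-0.91  0.93  0.34  1.59  0.54  1.56  0.61]
[38.0, 10.0, 130.0, 68.0] [1.6 4.3 5.6] [ 0.    -0.001 -0.001]
[41.0, 10.0, 124.0, 68.0] [3.9 9.9 8.6] [ 0.    -0.001 -0.001]
[42.0, 10.0, 120.0, 68.0] [ 5.4 13.6  9.6] [ 0.    -0.001 -0.001]
[42.0, 10.0, 116.0, 68.0] [ 6.9 17.3  9.6] [ 0.    -0.001 -0.001]
```

View pics/a2.png

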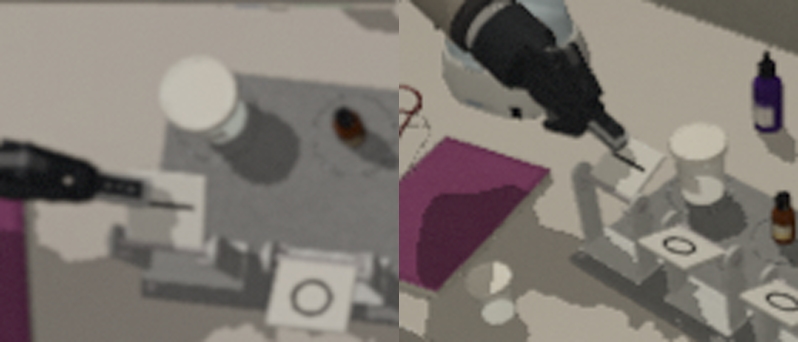

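The flag has gone over, with its bar visible at (170,205) in the left half and the cup clear of it. I'll press it down to the stop in small steps.

Emit:
apply_moves:
  commands:
    - [0,2,4,5,0,0,0]
    - [0,3,7,8,0,0,0]
    - [0,4,10,10,0,0,0]
    - [0,5,12,11,0,0,0]
    - [0,5,12,11,0,0,0]

```text
clock: 10.15
tcp_pos: [0.5724, 0.1098, 0.1223]
orientation: [-0.858, 1.425, -0.997]
contact_force: [-0.6, -0.5, -0.1]
grip_width: 0.0001
```

```bash
python3 look.py a3 "45,10,118,68" "45,10,115,68" "45,10,113,68"
```

```text
10.15 (array([ 42.7,  10.3, 122.3]), array([  0. ,   0. , -67.9])) F [-0.6 -0.5 -0.1] [-0.9   0.96  0.34  1.56  0.55  1.55  0.61]
[45.0, 10.0, 118.0, 68.0] [1.9 3.9 2.3] [ 0.    -0.001 -0.002]
[45.0, 10.0, 115.0, 68.0] [3.  6.7 2.3] [ 0.    -0.001 -0.002]
[45.0, 10.0, 113.0, 68.0] [3.8 8.5 2.3] [ 0.    -0.001 -0.002]
```

View pics/a3.png

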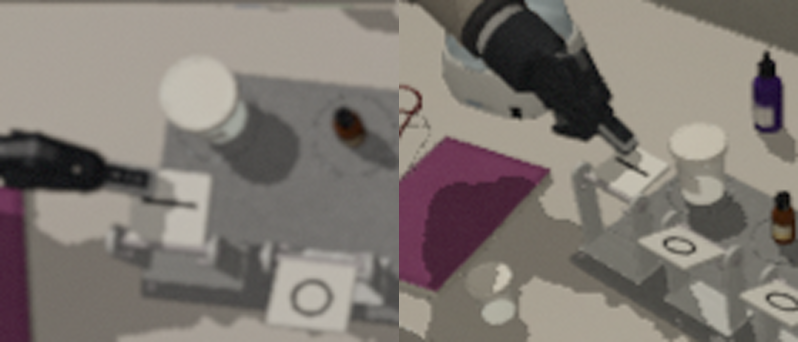

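Emit:
apply_moves:
  commands:
    - [0,1,2,2,0,0,0]
    - [0,2,4,2,0,0,0]
    - [0,3,6,2,0,0,0]
    - [0,3,7,2,0,0,0]
    - [0,3,7,2,0,0,0]

```text
clock: 10.75
tcp_pos: [0.5745, 0.1092, 0.1161]
orientation: [-0.858, 1.424, -0.999]
contact_force: [-0.2, 0.9, 4.8]
grip_width: -0.0003
```

```bash
python3 look.py a4 "45,10,113,68" "45,10,110,68" "45,10,107,68"
```

```text
10.75 (array([ 44.8,   9.9, 116.1]), array([  0.1,   0. , -68. ])) F [-0.2  0.9  4.8] [-0.9   0.97  0.34  1.56  0.55  1.54  0.61]
[45.0, 10.0, 113.0, 68.0] [1.  3.  0.2] [-0.001 -0.001  0.   ]
[45.0, 10.0, 110.0, 68.0] [2.2 5.7 0.2] [-0.001 -0.001  0.   ]
[45.0, 10.0, 107.0, 68.0] [3.3 8.5 0.2] [-0.001 -0.001  0.   ]
```

View pics/a4.png

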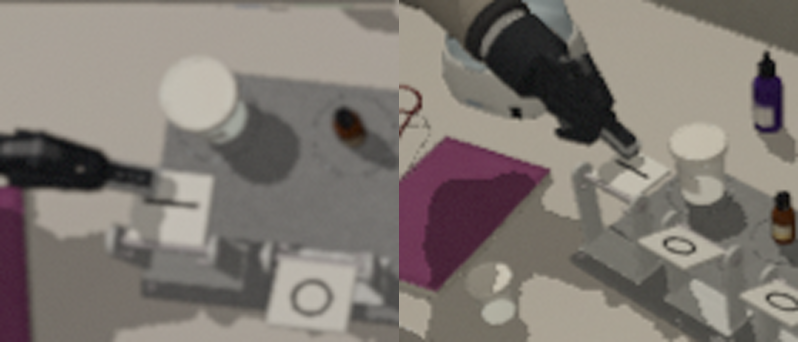

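The force is now 4.8 N, well above the roughly 1 N that turns the flag. I'll press a little further to confirm it's on the stop.

Emit:
apply_moves:
  commands:
    - [0,1,2,0,0,0,0]
    - [0,1,3,0,0,0,0]
    - [0,1,3,0,0,0,0]

```text
clock: 11.15
tcp_pos: [0.5746, 0.1091, 0.1155]
orientation: [-0.859, 1.422, -1.004]
contact_force: [-3.0, 2.2, 16.0]
grip_width: -0.0002
```

The force is 16 N and the tip moved only 0.6 mm, so the flag is on its hard stop. I'll lift straight up and then back away.

Emit:
apply_moves:
  commands:
    - [0,-5,-12,0,0,0,0]
    - [0,-11,-28,0,0,0,0]
    - [0,-18,-45,0,0,0,0]
    - [0,-50,-50,-5,0,0,0]
    - [0,-90,-60,-10,0,0,0]
    - [0,-120,-75,-10,0,0,0]
    - [0,-120,-75,-10,0,0,0]
    - [0,-120,-75,-10,0,0,0]

```text
clock: 11.95
tcp_pos: [0.573, 0.1935, 0.2276]
orientation: [-0.855, 1.424, -0.996]
contact_force: [-0.5, 0.1, -0.5]
grip_width: -0.0003
```

Run:
```python
from ov import *
o=r.get_obs(); print(o['clock'],where(o),np.round(o['contact_force'],1))
for n,(x,y,w,h) in {'top':(100,120,200,150),'scene':(130,110,200,150),'wrist':(0,0,560,420)}.items():
    f=grab_frame(n); k=4 if n!='wrist' else 1
    if n=='wrist': wristpose(f,o)
    im=draw(f,[(np.pi,(0,0,255))] if n!='x' else [],k); cv2.imwrite(f'pics/fin_{n}.png',im[y*k:(y+h)*k,x*k:(x+w)*k])
    print(n,[(d['confidence'],np.array(d['point'])*[560,420]) for d in pinpoint('edge_left',n)], proj(f,P0+Rs@np.array([.058,0,.105])))
```

```text
11.95 (array([ 34.9,  93.6, 227.6]), array([  0. ,  -0.1, -67.8])) [-0.5  0.1 -0.5]
top [(0.69, array([171.696, 181.692])), (0.45, array([201.376, 270.018]))] [172.23873679 179.95937103]
scene [(0.57, array([227.192, 164.682]))] [228.37238468 164.89858801]
wrist [(0.69, array([385.672, 233.688]))] [383.86961255 231.91426384]
```

View pics/fin_top.png

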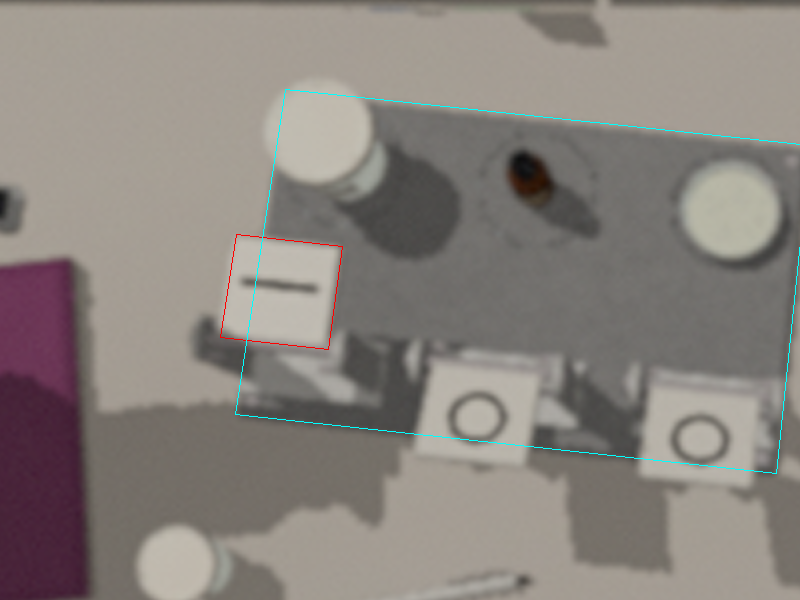

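View pics/fin_scene.png

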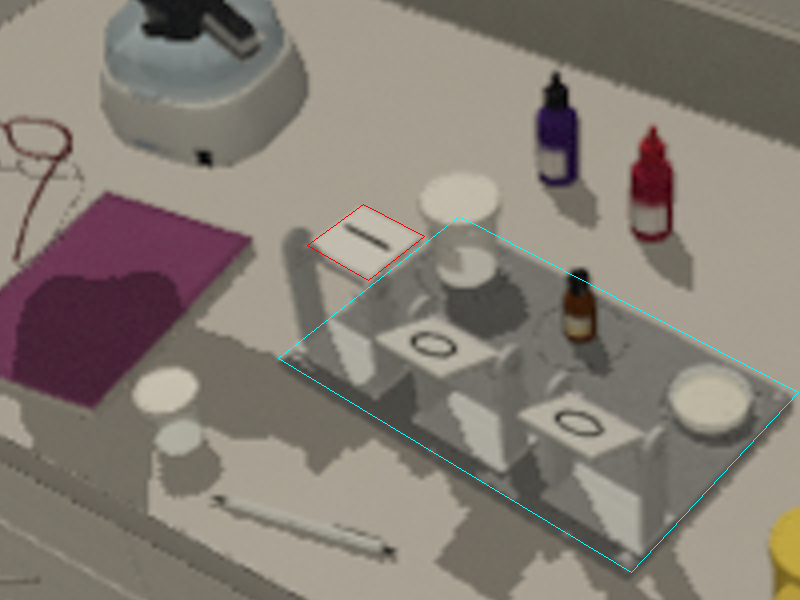

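View pics/fin_wrist.png

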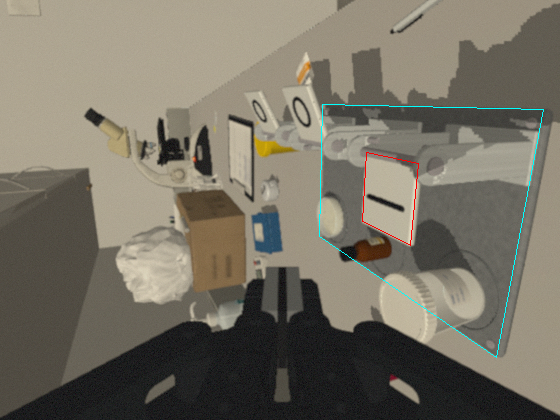

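In all three pictures the left flag lies bar face up, matching the outline for exactly π to within about 2 px. The cup, bottle, dish, other two flags and pen are where they were, and the gripper is clear. I'll hand it in.

```bash
python3 -c "
from bench import r
print(r.hand_in())"
```

```text
the job is handed in; nothing more can be done
None
```

The left flag, the one in front of the wide white-lidded cup, now lies flat on the far side with its bar-marked face up, and the job is handed in. I pushed its free edge up from below with the closed fingertips, took it over the pivot and pressed it down onto its stop. The clock read about 12 s of the 38 s when the last pictures were taken.

**Last checks:**
- **Stop:** pressing further raised the force to 16 N while the tip moved only 0.6 mm, so the flag is on its end stop.
- **Position:** with the gripper backed away, the flag matches the outline for exactly π to within about 2 pixels in the top, scene and wrist pictures.
- **Surroundings:** the cup, bottle, dish, other two flags, pen and small white cup look unmoved. I did not look specifically at the sachet and tweezers, but the arm never went near them.
- **Robot:** the force reading after backing away was about zero, so nothing is being touched.

**What went wrong:** on the first insertion at 45° tilt, the gripper's knuckle pressed the side of the flag with about 21 N, under the 40 N limit. The flag did not visibly move. I backed off and came in flatter, at 68°, without contact.

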